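# Lock the hair-elastic holder onto the organiser's screws

## Robot

A 6-joint arm with a two-finger parallel gripper is mounted at the origin on the work surface. World frame = base frame: x ahead of the robot, y to its left, z up, the work surface at z = 0. Lengths are in m, angles in degrees, forces in N, time in s.
With the tool pointing down it reaches from about 0.3 to 0.775 m from the base axis. Payload 14.6 kg.
Tool frame: the origin (TCP) lies midway between the tips of the shut fingers; the grasp point (between the pads) lies 19 mm behind it; z points along the fingers, y is the direction in which the jaws open and shut (so a half turn about z gives the same grasp; the last joint's range is limited). The gripper opens to 85 mm and grips with 20 to 120 N. Pads are 22 mm wide; open, the fingers measure 114 mm over their backs; the gripper's body (76 mm by 85 mm) begins 54 mm behind the grasp point. The pads swing forward as they close: fully open they stand 13 mm farther back than shut.
Start: joints at [-74.061, 17.183, 87.147, -0, 75.671, -3.816], TCP at [0.186, -0.518, 0.231] pointing down, gripper open.
Joint ranges: [-173.82, 173.82], [-45.26, 126.66], [13.44, 144.39], [-59.66, 239.66], [0, 175.72], [-146.38, 146.38]. Speed limits (degrees/s): [127.2, 127.2, 147.25, 180, 180, 180].

## Interface

Orientations are given as a 3x3 rotation matrix whose columns are the frame's x, y, z axes.
In Python, from cell import ctrl gives the robot as it stands.
- The arm moves only by the tool drive_tool, never from a script. Its argument "plan" is a list of rows, each a list of 5 numbers: the opening, from 0 (shut) to 1 (fully open), then the shift along the tool's x, y, z in mm, then the turn about the tool's z in rad. In form: [[hand, dx, dy, dz, turn], ...]. A call has 1 to 10 rows; each row shifts and turns the commanded pose from where the row before left it, along the tool's axes as they then stand; what a row does not reach is not made up. A row lasts 1/12 s, in which the tool goes at most 41.7 mm and 7.16 degrees, less where a joint would pass 70% of its speed; a pose out of reach is approached as far as the arm can. A call is refused whole if a number of a shift passes 41.7 or a number of a turn 0.125, either way. A call with a gripper value outside its range is refused whole. The fingers move at their own pace and stop on an object; "grip_force" is the grip in N (left out, the last holds). Time passes only in rows, so rows that do not move let the fingers close. It gives the time, the measured TCP pose, the force and the opening at its end, in the units of the state.
- ctrl.observe(): the state, without advancing time (a new reading comes with each control period).
- ctrl.snapshot(name): name is "scene" or "top" or "wrist"; returns a dict with "frame" (480x640x3 uint8, blue, green, red), "z_map" (480x640 float32, m along the optical axis (not along the pixel's ray), 0 where there is no reading), "mtx" (3x3 intrinsics, pixels), "rvec" (rotation vector, rad) and "tvec" (3), from world to camera coordinates, as OpenCV has them. Camera axes: x right, y down, z forward; pixel columns grow to the right and rows downward; lengths in m; the calibration is good to about 2 mm. A picture is of the moment at which its call begins.
- ctrl.close_job(): hands the job in, once; it reports no verdict.
Trained networks look in a picture, given as the dict that the camera call returned (one of the last four; its "shot" number tells which), for a name from the list of things; names that differ only in an ending like _2 or _b are one class to them, and where a whole thing is asked for, a point or a joint stands for the part that bears it (a point fixed in the world has none). Each returns a list of dicts, best first, with "score" (0 to 1); they miss things now and then, are a little off and sometimes report something else, mostly with a low value. They report only what shows in the picture. A call takes as long as a camera call.
- ctrl.search_frame(picture, target): "rect" ([centre column, centre row, width, height] in pixels, round what is visible of it).
- ctrl.silhouettes(picture, target): "pixels" (480x640 bool, what is visible of it) and "rect" ([centre column, centre row, width, height] in pixels, round what is visible of it).
The state is a dict: "time_s": time; "joint_pos": joint angles; "qvel": joint speeds; "effort": joint torques, N m; "tcp_pos": TCP position; "eef_rot": TCP orientation; "contact_force": force on the tool from outside, world axes, zero at the start; "wrist_torque": the same for the moment, N m; "finger_gap": finger opening in m.
Only numpy, scipy, OpenCV 4.12 (cv2) and the standard library are available. Lean on these libraries where they do the work, as an engineer would, in place of code of your own. Each camera call takes 0.05 s, during which the arm holds its last target. There are 200 camera calls.

## Task

Pick up the black hair-elastic holder and mount it on the upper deck of the bamboo organiser: lower its keyhole plate over the two screw heads there, feeling gently for them, and, keeping it lightly pressed down, slide it along until it is fully home and the spring button has popped up behind it. Do not force it, leave the other things where they are, and let go of the holder when it is locked.

Things in the scene. Friction and masses are not known exactly. Their poses are not given: they have to be found in the camera images.
- organiser: Bamboo two-tier organiser, fixed, 360 mm wide (y), 250 mm deep (x). Origin: centre of its underside; x to its rear (away from the robot), z up. Lower deck top 34 mm up; upper deck top 140 mm up, from x = -20 to +125 mm, with 9 mm lips at sides and rear. Cup and retainer case stand on the upper deck's -y half, jar and scraper on the lower deck.
- mount (a point): Intended centre of the steel mounting strip on the upper deck, level with the strip's top face (3 mm above the deck); axes as the organiser's. The strip (26 x 114 mm, long side along y) is square and firm, but was stuck on by hand: strip, screws and button together lie up to 5 mm off in x and up to 5 mm off in y. Find the screws by feel.
- screw_mark (a point): Intended place of the +y screw: centre of its head's top, 8.8 mm above the strip; axes as the organiser's. Off by the strip's error (see mount). A twin screw stands 70 mm to -y; they lie 35 mm either side of the strip's centre. Neck 4.5 mm thick, 5.5 mm high above the strip; bevelled head 10 mm across, 3.3 mm high.
- catch (a joint): Round spring button, 8 mm across, in the strip, 55 mm to -y of its centre. 0 = up, 3.5 mm above the strip; 0.0035 m = pressed level with it. Takes 1.6 N to start, 3 N fully down. The plate, put down over the screws, presses it down; when the plate has slid home it springs up behind the plate's trailing (-y) end and locks it.
- holder_grip (a point): Middle of the upright paddle of the black hair-elastic holder (140 to 220 g), 36 mm above the underside of its foot plate, over the plate's centre. Paddle 14 mm thick (its x), 34 mm wide (its y), with a 44 mm wide lip of the same thickness on top; 67 mm high overall. z up. It starts upright on the table, to the right of the organiser.
- keyhole (a point): Centre of the round end (12 mm across) of the holder's leading keyhole, on the plate's underside, 42.5 mm to +y of the plate's centre. From it a slot 6.5 mm wide runs to -y and lets a screw travel 15 mm. A like keyhole lies 70 mm to -y. Put over the heads, the holder slides 15 mm towards the organiser's +y; the button is free after 13.5 mm.
- holder_lead (a point): Middle of the foot plate's leading (+y) end, on its underside: 57 mm to the holder's +y from its centre, 36 mm below holder_grip; axes as the holder's. Plate 40 mm (x) by 114 mm (y), 4 mm thick. When mounted, the holder's y points along the organiser's y.
- cup_mid (a point): Pale blue ceramic cup, 72 mm across, 85 mm high, on the upper deck; leave it. Point: half-way up its axis.
- case_mid (a point): White retainer case, 72 x 68 x 29 mm, on the upper deck next to the strip; leave it. Point: its centre.
- jar_mid (a point): Round glass jar, 68 mm across, 75 mm high, on the lower deck; leave it. Point: half-way up its axis.
- scraper_mid (a point): U-shaped steel tongue scraper, 145 x 50 mm, lying on the lower deck; leave it. Point: its middle.
- rinse_mid (a point): Rinse bottle, 56 mm across, 150 mm high, on the table; leave it. Point: half-way up.
- comb_mid (a point): Brown comb, 150 x 31 mm, lying on the table; leave it. Point: its middle.
- soapdish_mid (a point): White soap dish with a bar of soap, 85 x 120 x 28 mm, on the table; leave it. Point: its middle.

How it is judged:
By the outcome, as a careful person would: the job done as asked, in the order asked, and still so for the second after the job is handed in, with the robot touching nothing.
It also fails if it takes over 72 s, if anything falls off the work surface, if the arm or the gripper's body presses on something with over 40 N, if the wrist force passes 120 N, or if a joint passes its speed limit or range.

## Working session

There is one attempt and no reset: what is moved stays moved. The work goes in short steps, Python scripts to look and compute and a tool call to move; the robot and the scene stay as the last step left them, time stands still between calls to the robot, and variables do not carry over. Pictures are saved under pics/ and viewed, about 8 in all and at most 12, crops included, and the job is handed in when it is done.

Besides the shell and the picture viewer there is one more tool, called after "Call:" by a JSON object that holds its "fn" and its "kwargs", one argument or row to a line. drive_tool: Moves the arm, as the interface text tells. Its arguments: {"type":"object","properties":{"plan":{"type":"array"},"grip_force":{"type":"number"}},"required":["plan"]}

```bash
mkdir -p pics; cat > h.py <<'E'
import numpy as np, cv2
from cell import ctrl
def world(p, mask=None):
    R,_=cv2.Rodrigues(np.array(p["rvec"],float)); t=np.array(p["tvec"],float).ravel(); K=np.array(p["mtx"])
    z=p["z_map"]; v,u=np.mgrid[:480,:640]
    c=np.dstack([(u-K[0,2])/K[0,0]*z,(v-K[1,2])/K[1,1]*z,z])
    w=(c-t)@R
    w[z==0]=np.nan
    return w
def proj(p,X):
    return cv2.projectPoints(np.atleast_2d(np.array(X,float)),np.array(p["rvec"],float),np.array(p["tvec"],float),np.array(p["mtx"]),None)[0].reshape(-1,2)
E
python3 - <<'E'
from h import *
s=ctrl.observe(); print(s)
a=[]
for n in ("scene","top"):
    p=ctrl.snapshot(n); cv2.imwrite(f"pics/{n}0.png",p["frame"]); np.savez(f"{n}0.npz",**{k:p[k] for k in("frame","z_map","mtx","rvec","tvec")})
    W=world(p)
    for t in ("holder_grip","organiser","cup_mid","case_mid","rinse_mid","soapdish_mid","comb_mid"):
        r=ctrl.silhouettes(p,t)
        for d in r[:1]:
            w=W[d["pixels"]]; print(n,t,round(d["score"],2),np.round(d["rect"]),np.nanpercentile(w,[2,50,98],axis=0).round(3).tolist())
E
```

```text
{'time_s': 0.0, 'joint_pos': array([-7.40600214e+01,  1.72145315e+01,  8.71815947e+01, -3.55482678e-04,
        7.56703672e+01, -3.81628784e+00]), 'qvel': array([-0.01516289, -0.01701186,  0.03890206, -0.14945233, -0.0017783 ,
        0.145109  ]), 'effort': array([-2.90682896e-03, -5.43513143e+01, -3.61795127e+01, -1.86284046e-04,
        4.06204708e-03, -3.13352621e-05]), 'tcp_pos': array([ 0.18583636, -0.51739539,  0.23072226]), 'eef_rot': array([[ 9.41138543e-01,  3.38020914e-01, -3.24496023e-04],
       [ 3.38021062e-01, -9.41137886e-01,  1.11425398e-03],
       [ 7.12456483e-05, -1.15835386e-03, -9.99999327e-01]]), 'contact_force': array([ 0.26012328,  0.26591682, -0.02324263]), 'wrist_torque': array([ 0.04204072,  0.01180185, -0.03686072]), 'finger_gap': 0.08561520851283902}
scene holder_grip 0.84 [194. 241.  28.  31.] [[0.513, -0.381, -0.002], [0.537, -0.329, 0.014], [0.553, -0.302, 0.066]]
scene organiser 0.71 [311. 287. 207. 130.] [[0.541, -0.143, 0.024], [0.682, 0.072, 0.116], [0.709, 0.205, 0.147]]
scene cup_mid 0.62 [241. 223.  35.  54.] [[0.606, -0.133, 0.142], [0.655, 
[... 465 characters left out ...]
 0.005], [0.552, -0.275, 0.069]]
top organiser 0.91 [342. 223. 176. 128.] [[0.446, -0.156, 0.03], [0.563, 0.033, 0.138], [0.692, 0.191, 0.15]]
top cup_mid 0.92 [408. 190.  36.  43.] [[0.604, -0.135, 0.142], [0.648, -0.106, 0.183], [0.668, -0.071, 0.227]]
top case_mid 0.87 [368. 198.  33.  36.] [[0.582, -0.06, 0.149], [0.617, -0.029, 0.169], [0.655, 0.004, 0.174]]
top rinse_mid 0.95 [487. 187.  40.  37.] [[0.675, -0.316, 0.017], [0.691, -0.286, 0.099], [0.718, -0.268, 0.153]]
top soapdish_mid 0.83 [178. 271.  62.  46.] [[0.39, 0.305, 0.002], [0.43, 0.363, 0.019], [0.472, 0.422, 0.032]]
top comb_mid 0.62 [317. 321.  15.  67.] [[0.299, 0.038, -0.002], [0.38, 0.048, 0.004], [0.434, 0.055, 0.01]]
```

```bash
python3 - <<'E'
from h import *
p=dict(np.load("top0.npz")); W=world(p)
def rect(m,name):
    q=W[m][:,:2]; q=q[~np.isnan(q).any(1)].astype(np.float32)
    print(name,len(q),[np.round(x,4) for x in cv2.minAreaRect(q*1000)])
Z=W[...,2]; X=W[...,0]; Y=W[...,1]
reg=(X>0.43)&(X<0.75)&(Y>-0.2)&(Y<0.25)
rect(reg&(Z>0.025)&(Z<0.16),"org all")
rect(reg&(Z>0.13)&(Z<0.155),"upper")
rect(reg&(Z>0.02)&(Z<0.05),"lower")
h=(X>0.48)&(X<0.58)&(Y>-0.42)&(Y<-0.25)
rect(h&(Z>0.055),"paddle top"); rect(h&(Z>0.002)&(Z<0.01),"plate")
print(np.nanmedian(Z[h&(Z>0.055)]))
f=p["frame"]; 
c=f[130:330,240:540]; cv2.imwrite("pics/topc.png",cv2.resize(c,None,fx=2.66,fy=2.66,interpolation=cv2.INTER_CUBIC))
E
```

```text
org all 19139 [array([570.1617,  17.5215]), array([252.1034, 360.0989]), np.float64(5.3797)]
upper 10008 [array([622.2274,  22.7854]), array([147.4633, 359.3464]), np.float64(5.3452)]
lower 7393 [array([506.7086,  11.4117]), array([124.5611, 359.8015]), np.float64(5.3943)]
paddle top 144 [array([ 529.5656, -329.4125]), array([43.6435, 15.1627]), np.float64(83.1835)]
plate 1169 [array([ 530.0524, -335.2798]), array([ 99.7673, 169.4715]), np.float64(0.1536)]
0.06641379851139798
```

View pics/topc.png

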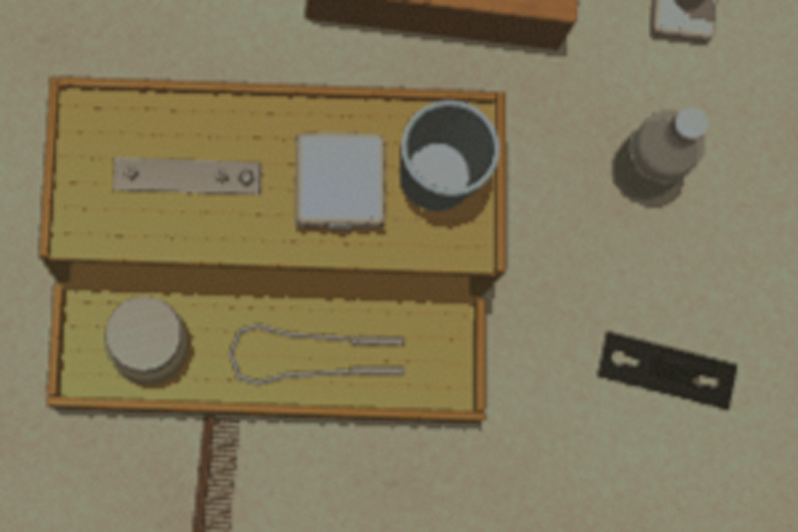

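Call:
{"fn": "drive_tool", "kwargs": {
  "plan": [
    [1,38.7,-6.1,0,0],
    [1,38.7,-6.1,0,0],
    [1,38.7,-6.1,0,0],
    [1,38.7,-6.1,0,0],
    [1,38.7,-6.1,0,0],
    [1,38.7,-6.1,0,0],
    [1,38.7,-6.1,0,0],
    [1,38.7,-6.1,0,0],
    [1,38.7,-6.1,0,0],
    [1,38.7,-6.1,0,0]
  ]
}}

```text
time_s: 1.63
tcp_pos: [0.5311, -0.3281, 0.2314]
eef_rot: [[0.941, 0.338, 0.0], [0.338, -0.941, -0.0], [0.0, 0.0, -1.0]]
contact_force: [-0.3, -0.5, -0.2]
finger_gap: 0.0853
```

Call:
{"fn": "drive_tool", "kwargs": {
  "plan": [
    [1,0,0,0,-0.123],
    [1,0,0,0,-0.123],
    [1,0,0,0,-0.123],
    [1,0,0,0,-0.123],
    [1,0,0,0,-0.123],
    [1,0,0,0,-0.123],
    [1,0,0,0,-0.123],
    [1,0,0,0,-0.123],
    [1,0,0,0,-0.123],
    [1,0,0,0,0]
  ]
}}

```text
time_s: 2.47
tcp_pos: [0.5295, -0.3294, 0.2312]
eef_rot: [[0.113, 0.994, -0.0], [0.994, -0.113, 0.0], [0.0, -0.0, -1.0]]
contact_force: [-0.0, -0.4, 0.5]
finger_gap: 0.0855
```

```bash
python3 - <<'E'
from h import *
s=ctrl.observe(); print(s["time_s"],s["tcp_pos"],s["eef_rot"].round(3).tolist(),s["joint_pos"].round(1))
p=ctrl.snapshot("wrist"); cv2.imwrite("pics/w1.png",p["frame"]); np.savez("w1.npz",**{k:p[k] for k in("frame","z_map","mtx","rvec","tvec")})
W=world(p);Z=W[...,2];X=W[...,0];Y=W[...,1]
h=(X>0.47)&(X<0.59)&(Y>-0.42)&(Y<-0.25)
def rect(m,name):
    q=W[m][:,:2].astype(np.float32); print(name,len(q),cv2.minAreaRect(q*1000) if len(q) else 0)
rect(h&(Z>0.058)&(Z<.08),"paddle")
m=(h&(p["frame"].max(2)<60)&(Z<0.015)).astype(np.uint8); m=cv2.morphologyEx(m,cv2.MORPH_OPEN,np.ones((3,3)))
rect(m>0,"plate dark")
E
```

```text
2.4667 [ 0.52949545 -0.32940763  0.23120062] [[0.113, 0.994, -0.0], [0.994, -0.113, 0.0], [0.0, -0.0, -1.0]] [-35.3  26.7  74.1  -0.   79.2 -28.8]
paddle 988 ((528.0737915039062, -331.12139892578125), (44.14786148071289, 13.994283676147461), 81.45223236083984)
plate dark 3665 ((528.7324829101562, -331.8822021484375), (113.43659973144531, 38.86479949951172), 82.76141357421875)
```

View pics/w1.png

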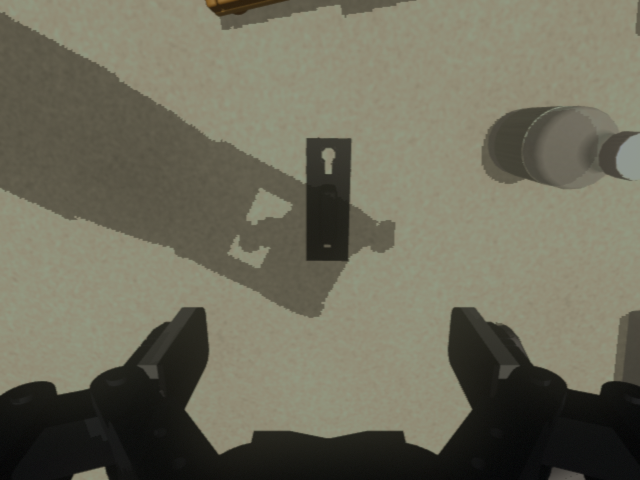

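Call:
{"fn": "drive_tool", "kwargs": {
  "plan": [
    [1,-2.2,-1,34,0.01],
    [1,0,0,34,0],
    [1,0,0,34,0],
    [1,0,0,34,0],
    [1,0,0,34,0],
    [1,0,0,30,0],
    [1,0,0,14,0],
    [1,0,0,0,0]
  ]
}}

```text
time_s: 3.18
tcp_pos: [0.5269, -0.3306, 0.0142]
eef_rot: [[0.132, 0.991, -0.004], [0.991, -0.132, 0.003], [0.002, -0.005, -1.0]]
contact_force: [-0.1, 0.2, 0.3]
finger_gap: 0.085
```

Call:
{"fn": "drive_tool", "kwargs": {
  "plan": [
    [0,0,0,0,0],
    [0,0,0,0,0],
    [0,0,0,0,0],
    [0,0,0,0,0],
    [0,0,0,0,0],
    [0,0,0,0,0],
    [0,0,0,0,0],
    [0,0,0,0,0],
    [0,0,0,0,0],
    [0,0,0,0,0]
  ],
  "grip_force": 60
}}

```text
time_s: 4.02
tcp_pos: [0.5285, -0.3317, 0.0181]
eef_rot: [[0.129, 0.992, 0.001], [0.992, -0.129, -0.001], [-0.0, 0.001, -1.0]]
contact_force: [-1.4, 1.0, 6.6]
finger_gap: 0.0137
```

Call:
{"fn": "drive_tool", "kwargs": {
  "plan": [
    [0,0,0,-10,0],
    [0,0,0,-30,0],
    [0,0,0,-30,0],
    [0,0,0,-35,0],
    [0,0,0,-35,0],
    [0,0,0,-35,0],
    [0,0,0,-35,0],
    [0,0,0,-35,0],
    [0,0,0,-35,0],
    [0,0,0,0,0]
  ]
}}

```text
time_s: 4.85
tcp_pos: [0.5291, -0.332, 0.3057]
eef_rot: [[0.129, 0.992, 0.009], [0.992, -0.129, -0.006], [-0.005, 0.01, -1.0]]
contact_force: [0.5, -0.1, -1.0]
finger_gap: 0.0129
```

```bash
python3 - <<'E'
from h import *
s=ctrl.observe(); print(s["tcp_pos"],s["contact_force"],s["finger_gap"],s["eef_rot"].round(3).tolist())
p=dict(np.load("top0.npz")); W=world(p);Z=W[...,2];X=W[...,0];Y=W[...,1]
hsv=cv2.cvtColor(p["frame"],cv2.COLOR_BGR2HSV)
m=((hsv[...,1]<75)&(Z>0.133)&(Z<0.165)&(X>.56)&(X<.68)&(Y>0.02)&(Y<.18)).astype(np.uint8)
n,l,st,c=cv2.connectedComponentsWithStats(m); i=1+st[1:,4].argmax(); print(st[i])
q=W[l==i]; print(cv2.minAreaRect((q[:,:2]*1000).astype(np.float32)), np.nanmedian(q[:,2]), np.nanmax(q[:,2]))
# pixel-precise: rect in px -> rays on z=.143
R,_=cv2.Rodrigues(p["rvec"]); C=-R.T@p["tvec"].ravel()
def ray(u,v,z):
    d=R.T@np.linalg.inv(p["mtx"])@[u,v,1]; return C+d*(z-C[2])/d[2]
r=cv2.minAreaRect(np.argwhere(l==i)[:,::-1].astype(np.float32)); print(r, ray(*r[0],.143)[:2])
b=[ray(*x,.143)[:2].round(4).tolist() for x in cv2.boxPoints(r)]; print(b)
for u,v in ((240+131/2.66,130+173/2.66),(240+222/2.66,130+177/2.66)): print(ray(u-.3,v-.3,.152))
E
```

```text
[ 0.52909227 -0.33202182  0.30570268] [ 0.52052743 -0.11657458 -1.00643789] 0.012874261378764504 [[0.129, 0.992, 0.009], [0.992, -0.129, -0.006], [-0.005, 0.01, -1.0]]
[283 189  55  14 669]
((611.6385498046875, 89.24366760253906), (26.12108612060547, 113.03750610351562), 5.46228551864624) 0.14375391639692728 0.1569138040632372
((309.99169921875, 195.74972534179688), (54.40312194824219, 12.15991497039795), 1.9091525077819824) [0.61145493 0.08909732]
[[0.5933, 0.1438], [0.6191, 0.1467], [0.6297, 0.0341], [0.6038, 0.0317]]
[0.60581371 0.13169621 0.152     ]
[0.61162975 0.06146562 0.152     ]
```

Call:
{"fn": "drive_tool", "kwargs": {
  "plan": [
    [0,20,3,0,0],
    [0,35,4.5,0,0],
    [0,40,5,0,0],
    [0,40,5,0,0],
    [0,40,5,0,0],
    [0,40,5,0,0],
    [0,40,5,0,0],
    [0,40,5,0,0],
    [0,36,4,0,0],
    [0,20,3,0,0]
  ]
}}

```text
time_s: 5.68
tcp_pos: [0.6176, 0.0147, 0.2974]
eef_rot: [[0.126, 0.992, -0.0], [0.992, -0.126, 0.001], [0.001, -0.0, -1.0]]
contact_force: [0.8, -0.4, -1.8]
finger_gap: 0.0132
```

Call:
{"fn": "drive_tool", "kwargs": {
  "plan": [
    [0,0,0,0,-0.075],
    [0,0,0,0,-0.075],
    [0,0,0,0,-0.075],
    [0,0,0,0,0],
    [0,0,0,0,0]
  ]
}}

```text
time_s: 6.1
tcp_pos: [0.6173, 0.0109, 0.2973]
eef_rot: [[-0.094, 0.996, -0.0], [0.996, 0.094, 0.0], [0.0, -0.0, -1.0]]
contact_force: [0.3, 0.5, -1.9]
finger_gap: 0.0134
```

```bash
python3 - <<'E'
from h import *
s=ctrl.observe(); print(s["tcp_pos"],s["eef_rot"].round(4).tolist(),s["contact_force"])
p=ctrl.snapshot("wrist"); np.savez("w2.npz",**{k:p[k] for k in("frame","z_map","mtx","rvec","tvec")})
cv2.imwrite("pics/w2.png",p["frame"])
print(proj(p,[[.6115,.0892,.143],[.608,.132,.152]]))
E
```

```text
[0.61734631 0.01088866 0.29734036] [[-0.0935, 0.9956, -0.0002], [0.9956, 0.0935, 0.0], [0.0, -0.0002, -1.0]] [ 0.32460313  0.51878905 -1.85190579]
[[330.67463345 108.19740244]
 [331.65741696  37.48341419]]
```

View pics/w2.png

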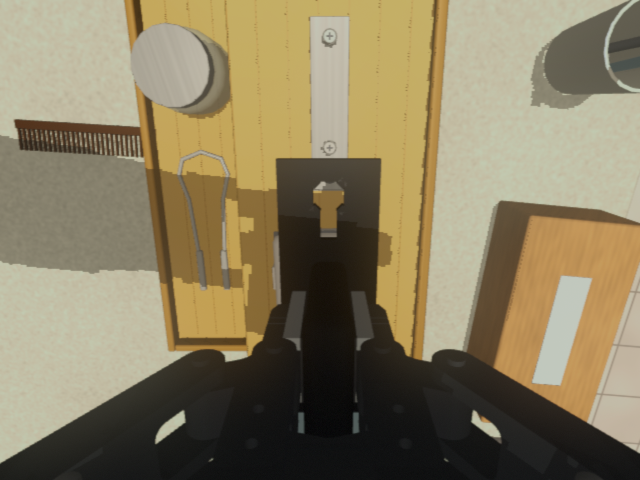

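```bash
python3 - <<'E'
from h import *
p=dict(np.load("w2.npz")); W=world(p)
R,_=cv2.Rodrigues(p["rvec"]); C=-R.T@p["tvec"].ravel()
def ray(u,v,z):
    d=R.T@np.linalg.inv(p["mtx"])@[u,v,1]; return (C+d*(z-C[2])/d[2])[:2]
g=cv2.cvtColor(p["frame"],cv2.COLOR_BGR2GRAY)
for (u,v) in ((330,36),(329.5,148)):
    cr=g[v-12:v+13,int(u)-12:int(u)+13]; c=cv2.HoughCircles(cv2.resize(cr,None,fx=8,fy=8,interpolation=cv2.INTER_CUBIC),cv2.HOUGH_GRADIENT,1,200,param1=80,param2=10,minRadius=45,maxRadius=90)
    if c is not None: print("hough",int(u)-12+c[0,0,0]/8-.44,v-12+c[0,0,1]/8-.44,c[0,0,2]/8)
    print(W[v,int(u)],ray(u,v,.1518))
# plate edges
for r in (165,185,220):
    row=g[r].astype(int); e=np.where((W[r,:,2]>.26)&(np.abs(np.arange(640)-328)<80))[0]; print(r,e.min(),e.max(),ray(e.min()-.5,r,.283),ray(e.max()+.5,r,.283), np.nanmedian(W[r,e,2]))
ec=[np.where((W[140:200,c,2]>.26))[0].min()+140 for c in (285,300,328,350,372)]; print(ec)
print("lead",ray(328.5,ec[2]-.5,.283))
a=ray(285,ec[0]-.5,.283);b=ray(372,ec[4]-.5,.283);print("lead yaw",np.degrees(np.arctan2(*(b-a)[::-1])))
cv2.imwrite("pics/kz.png",cv2.resize(np.hstack([p["frame"][10:70,280:380],p["frame"][120:180,280:380],p["frame"][155:215,280:380]]),None,fx=2.6,fy=2.6,interpolation=cv2.INTER_CUBIC))
E
```

```text
[0.60686962 0.13266757 0.15254002] [0.60685967 0.13279558]
[0.61281772 0.06287563 0.15122686] [0.61315621 0.06294779]
165 275 380 [0.59189127 0.06386872] [0.63187841 0.06762285] 0.2829218854370703
185 276 379 [0.59270289 0.05630127] [0.63248121 0.06003912] 0.28318696356435297
220 277 378 [0.59388478 0.04251115] [0.63387139 0.04627463] 0.282938997296346
[np.int64(158), np.int64(158), np.int64(158), np.int64(158), np.int64(158)]
lead [0.61200429 0.06856893]
lead yaw 5.361671141537409
```

View pics/kz.png

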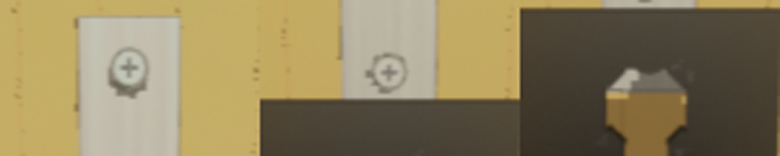

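Call:
{"fn": "drive_tool", "kwargs": {
  "plan": [
    [0,20,0.3,0,0],
    [0,28.6,0.8,0,0],
    [0,20,0,0,0],
    [0,10,0,15,0],
    [0,0,0,25,0],
    [0,0,0,30,0],
    [0,0,0,25,0],
    [0,0,0,15,0],
    [0,0,0,8,0],
    [0,0,0,0,0]
  ]
}}

```text
time_s: 6.98
tcp_pos: [0.6105, 0.0891, 0.1777]
eef_rot: [[-0.094, 0.996, -0.003], [0.996, 0.094, -0.0], [0.0, -0.003, -1.0]]
contact_force: [-0.1, 0.2, -1.3]
finger_gap: 0.0135
```

```bash
python3 - <<'E'
from h import *
s=ctrl.observe(); print(s["tcp_pos"],s["contact_force"],s["wrist_torque"])
p=ctrl.snapshot("wrist"); np.savez("w3.npz",**{k:p[k] for k in("frame","z_map","mtx","rvec","tvec")})
f=p["frame"]; 
q=proj(p,[[.6069,.1327,.1518]])[0]; print(q)
cv2.imwrite("pics/w3.png",cv2.resize(f[100:260,220:440],None,fx=3.5,fy=3.5,interpolation=cv2.INTER_CUBIC))
E
```

```text
[0.61053285 0.08906418 0.17773974] [-0.05620654  0.24526151 -1.28421398] [-0.04533982  0.00857279 -0.02127329]
[329.6658561  189.55225224]
```

View pics/w3.png

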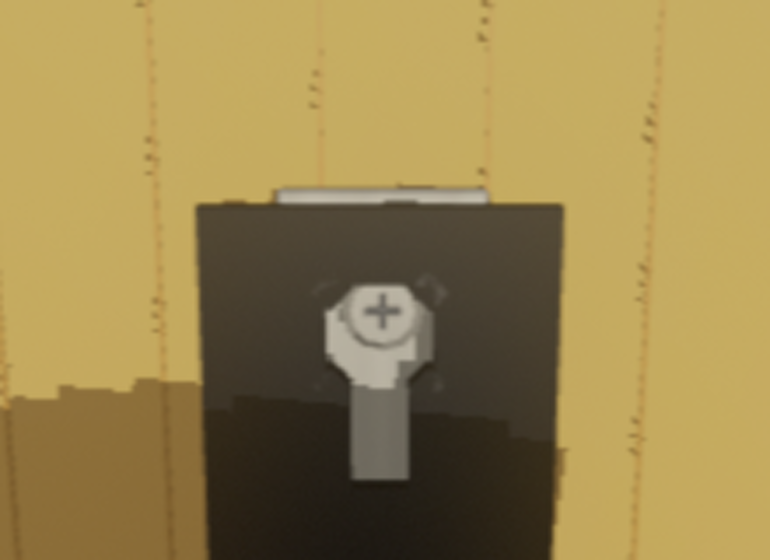

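```bash
python3 - <<'E'
from h import *
p=dict(np.load("w3.npz"))
R,_=cv2.Rodrigues(p["rvec"]); C=-R.T@p["tvec"].ravel(); print("cam",C)
def ray(u,v,z):
    d=R.T@np.linalg.inv(p["mtx"])@[u,v,1]; return (C+d*(z-C[2])/d[2])[:2]
k=lambda u,v:(220+(u+.5)/3.5-.5,100+(v+.5)/3.5-.5)
x=np.array([-.0938,.9956]);y=np.array([.9956,.0938])
s=ray(*k(381,311),.1518)
for n,(u,v) in dict(top=(380,285),mid=(380,337),slotend=(380,480),lead=(380,205),L=(326,337),R=(434,337)).items():
    a=ray(*k(u,v),.1635)-s; print(n,(a@x*1000).round(2),(a@y*1000).round(2))
print(s, np.array([.6105,.0891])-s)
E
```

```text
cam [0.60421566 0.16121514 0.31998946]
top 4.82 -0.08
mid -0.93 -0.08
slotend -17.39 -0.07
lead 13.45 -0.08
L -0.94 -6.04
R -0.92 5.89
[0.60637824 0.13309071] [ 0.00412176 -0.04399071]
```

Call:
{"fn": "drive_tool", "kwargs": {
  "plan": [
    [0,1,0.1,0,0],
    [0,0,0,3,0],
    [0,0,0,2.5,0],
    [0,0,0,1,0],
    [0,0,0,0,0],
    [0,0,0,0,0]
  ]
}}

```text
time_s: 7.53
tcp_pos: [0.6111, 0.0902, 0.1729]
eef_rot: [[-0.096, 0.995, 0.0], [0.995, 0.096, -0.0], [-0.0, 0.0, -1.0]]
contact_force: [0.7, -0.1, -1.9]
finger_gap: 0.0135
```

Call:
{"fn": "drive_tool", "kwargs": {
  "plan": [
    [0,0,0,0.7,0],
    [0,0,0,0.7,0],
    [0,0,0,0,0],
    [0,0,0,0,0]
  ]
}}

```text
time_s: 7.87
tcp_pos: [0.6111, 0.0902, 0.1713]
eef_rot: [[-0.096, 0.995, -0.0], [0.995, 0.096, -0.0], [-0.0, -0.0, -1.0]]
contact_force: [0.3, -0.5, -2.1]
finger_gap: 0.0133
```

Call:
{"fn": "drive_tool", "kwargs": {
  "plan": [
    [0,0,0,0.5,0],
    [0,0,0,0.5,0],
    [0,0,0,0,0],
    [0,0,0,0,0]
  ]
}}

```text
time_s: 8.2
tcp_pos: [0.6111, 0.0902, 0.1703]
eef_rot: [[-0.096, 0.995, -0.0], [0.995, 0.096, 0.0], [0.0, -0.0, -1.0]]
contact_force: [-1.0, -0.7, -1.7]
finger_gap: 0.0133
```

Call:
{"fn": "drive_tool", "kwargs": {
  "plan": [
    [0,0,0,0.5,0],
    [0,0,0,0.5,0],
    [0,0,0,0,0],
    [0,0,0,0,0]
  ]
}}

```text
time_s: 8.53
tcp_pos: [0.6111, 0.0902, 0.1693]
eef_rot: [[-0.096, 0.995, -0.0], [0.995, 0.096, 0.0], [0.0, -0.0, -1.0]]
contact_force: [-0.8, -0.9, -1.7]
finger_gap: 0.0135
```

Call:
{"fn": "drive_tool", "kwargs": {
  "plan": [
    [0,0,0,0.5,0],
    [0,0,0,0.5,0],
    [0,0,0,0,0],
    [0,0,0,0,0]
  ]
}}

```text
time_s: 8.87
tcp_pos: [0.6111, 0.0902, 0.1683]
eef_rot: [[-0.096, 0.995, -0.0], [0.995, 0.096, 0.0], [0.0, -0.0, -1.0]]
contact_force: [-1.2, 0.8, -2.4]
finger_gap: 0.0133
```

Call:
{"fn": "drive_tool", "kwargs": {
  "plan": [
    [0,0,0,0.5,0],
    [0,0,0,0.5,0],
    [0,0,0,0,0],
    [0,0,0,0,0]
  ]
}}

```text
time_s: 9.2
tcp_pos: [0.6111, 0.0902, 0.1673]
eef_rot: [[-0.096, 0.995, -0.0], [0.995, 0.096, 0.0], [0.0, -0.0, -1.0]]
contact_force: [-0.1, 0.1, -2.2]
finger_gap: 0.0131
```

Call:
{"fn": "drive_tool", "kwargs": {
  "plan": [
    [0,0,0,0.5,0],
    [0,0,0,0.5,0],
    [0,0,0,0,0],
    [0,0,0,0,0]
  ]
}}

```text
time_s: 9.53
tcp_pos: [0.6111, 0.0902, 0.1663]
eef_rot: [[-0.096, 0.995, -0.0], [0.995, 0.096, -0.0], [-0.0, -0.0, -1.0]]
contact_force: [-0.6, 0.4, -1.5]
finger_gap: 0.0134
```

Call:
{"fn": "drive_tool", "kwargs": {
  "plan": [
    [0,0,0,0.5,0],
    [0,0,0,0.5,0],
    [0,0,0,0,0],
    [0,0,0,0,0]
  ]
}}

```text
time_s: 9.87
tcp_pos: [0.6111, 0.0902, 0.1653]
eef_rot: [[-0.096, 0.995, -0.0], [0.995, 0.096, -0.0], [-0.0, -0.0, -1.0]]
contact_force: [-0.8, 1.1, -0.9]
finger_gap: 0.0133
```

Call:
{"fn": "drive_tool", "kwargs": {
  "plan": [
    [0,0,0,0.5,0],
    [0,0,0,0.5,0],
    [0,0,0,0,0],
    [0,0,0,0,0]
  ]
}}

```text
time_s: 10.2
tcp_pos: [0.6111, 0.0903, 0.1645]
eef_rot: [[-0.096, 0.995, 0.0], [0.995, 0.096, -0.0], [-0.0, 0.0, -1.0]]
contact_force: [0.6, -0.2, -1.7]
finger_gap: 0.0133
```

Call:
{"fn": "drive_tool", "kwargs": {
  "plan": [
    [0,0,0,0.5,0],
    [0,0,0,0.5,0],
    [0,0,0,0,0],
    [0,0,0,0,0]
  ]
}}

```text
time_s: 10.53
tcp_pos: [0.6112, 0.0903, 0.1635]
eef_rot: [[-0.096, 0.995, 0.0], [0.995, 0.096, 0.0], [-0.0, 0.0, -1.0]]
contact_force: [-0.1, 0.6, 0.1]
finger_gap: 0.0134
```

Call:
{"fn": "drive_tool", "kwargs": {
  "plan": [
    [0,0,0,0.5,0],
    [0,0,0,0.3,0],
    [0,0,0,0,0],
    [0,0,0,0,0]
  ]
}}

```text
time_s: 10.87
tcp_pos: [0.6111, 0.0902, 0.1626]
eef_rot: [[-0.096, 0.995, 0.0], [0.995, 0.096, 0.0], [0.0, 0.0, -1.0]]
contact_force: [0.4, 0.1, 0.3]
finger_gap: 0.0135
```

Button spring now felt; continue gently to the strip.

Call:
{"fn": "drive_tool", "kwargs": {
  "plan": [
    [0,0,0,0.4,0],
    [0,0,0,0.4,0],
    [0,0,0,0,0],
    [0,0,0,0,0]
  ]
}}

```text
time_s: 11.2
tcp_pos: [0.6111, 0.0903, 0.1618]
eef_rot: [[-0.096, 0.995, 0.0], [0.995, 0.096, 0.0], [0.0, 0.0, -1.0]]
contact_force: [-0.8, 0.6, 0.8]
finger_gap: 0.0134
```

Call:
{"fn": "drive_tool", "kwargs": {
  "plan": [
    [0,0,0,0.4,0],
    [0,0,0,0,0],
    [0,0,0,0,0]
  ]
}}

```text
time_s: 11.45
tcp_pos: [0.6111, 0.0903, 0.1614]
eef_rot: [[-0.096, 0.995, 0.0], [0.995, 0.096, 0.0], [0.0, 0.0, -1.0]]
contact_force: [0.6, 0.7, 0.3]
finger_gap: 0.0134
```

Call:
{"fn": "drive_tool", "kwargs": {
  "plan": [
    [0,0,0,0.3,0],
    [0,0,0,0,0],
    [0,0,0,0,0]
  ]
}}

```text
time_s: 11.7
tcp_pos: [0.6111, 0.0902, 0.1612]
eef_rot: [[-0.096, 0.995, 0.0], [0.995, 0.096, 0.0], [0.0, 0.0, -1.0]]
contact_force: [0.4, 0.0, 1.1]
finger_gap: 0.0135
```

Call:
{"fn": "drive_tool", "kwargs": {
  "plan": [
    [0,0,0,0.4,0],
    [0,0,0,0,0],
    [0,0,0,0,0]
  ]
}}

```text
time_s: 11.95
tcp_pos: [0.6112, 0.0902, 0.161]
eef_rot: [[-0.096, 0.995, 0.0], [0.995, 0.096, 0.0], [0.0, 0.0, -1.0]]
contact_force: [-1.5, -0.8, 5.1]
finger_gap: 0.0131
```

Call:
{"fn": "drive_tool", "kwargs": {
  "plan": [
    [0,0,0,0.4,0],
    [0,0,0,0,0],
    [0,0,0,0,0]
  ]
}}

```text
time_s: 12.2
tcp_pos: [0.6112, 0.0902, 0.1609]
eef_rot: [[-0.096, 0.995, 0.001], [0.995, 0.096, 0.0], [-0.0, 0.001, -1.0]]
contact_force: [-2.7, -0.2, 7.9]
finger_gap: 0.0134
```

Call:
{"fn": "drive_tool", "kwargs": {
  "plan": [
    [0,1,0,-0.2,0],
    [0,1,0,0,0],
    [0,1,0,0,0],
    [0,0,0,0,0],
    [0,0,0,0,0]
  ]
}}

```text
time_s: 12.62
tcp_pos: [0.6112, 0.0927, 0.161]
eef_rot: [[-0.096, 0.995, 0.001], [0.995, 0.096, -0.001], [-0.001, 0.001, -1.0]]
contact_force: [0.9, -3.4, 5.5]
finger_gap: 0.0135
```

Call:
{"fn": "drive_tool", "kwargs": {
  "plan": [
    [0,1,0,0,0],
    [0,1,0,0,0],
    [0,1,0,0,0],
    [0,0,0,0,0],
    [0,0,0,0,0]
  ]
}}

```text
time_s: 13.03
tcp_pos: [0.6109, 0.0957, 0.161]
eef_rot: [[-0.096, 0.995, 0.001], [0.995, 0.096, -0.001], [-0.001, 0.001, -1.0]]
contact_force: [-0.2, -3.8, 5.7]
finger_gap: 0.0132
```

Sliding freely (friction about 3.5 N).

Call:
{"fn": "drive_tool", "kwargs": {
  "plan": [
    [0,1,0,0,0],
    [0,1,0,0,0],
    [0,1,0,0,0],
    [0,0,0,0,0],
    [0,0,0,0,0]
  ]
}}

```text
time_s: 13.45
tcp_pos: [0.6106, 0.0987, 0.161]
eef_rot: [[-0.096, 0.995, 0.001], [0.995, 0.096, -0.001], [-0.001, 0.001, -1.0]]
contact_force: [0.3, -3.1, 6.1]
finger_gap: 0.0132
```

Call:
{"fn": "drive_tool", "kwargs": {
  "plan": [
    [0,1,0,0,0],
    [0,1,0,0,0],
    [0,1,0,0,0],
    [0,0,0,0,0],
    [0,0,0,0,0]
  ]
}}

```text
time_s: 13.87
tcp_pos: [0.6103, 0.1017, 0.161]
eef_rot: [[-0.096, 0.995, 0.001], [0.995, 0.096, -0.001], [-0.001, 0.001, -1.0]]
contact_force: [0.4, -2.5, 5.1]
finger_gap: 0.0131
```

Call:
{"fn": "drive_tool", "kwargs": {
  "plan": [
    [0,0.5,0,0,0],
    [0,0.5,0,0,0],
    [0,0.5,0,0,0],
    [0,0,0,0,0],
    [0,0,0,0,0]
  ]
}}

```text
time_s: 14.28
tcp_pos: [0.6102, 0.1031, 0.161]
eef_rot: [[-0.096, 0.995, 0.001], [0.995, 0.096, -0.001], [-0.001, 0.001, -1.0]]
contact_force: [-0.7, -3.3, 6.2]
finger_gap: 0.0129
```

Call:
{"fn": "drive_tool", "kwargs": {
  "plan": [
    [0,0.4,0,0,0],
    [0,0.4,0,0,0],
    [0,0,0,0,0]
  ]
}}

```text
time_s: 14.53
tcp_pos: [0.6101, 0.1039, 0.1609]
eef_rot: [[-0.096, 0.995, 0.001], [0.995, 0.096, -0.001], [-0.001, 0.001, -1.0]]
contact_force: [0.2, -3.6, 6.3]
finger_gap: 0.0134
```

Call:
{"fn": "drive_tool", "kwargs": {
  "plan": [
    [0,0.4,0,0,0],
    [0,0,0,0,0],
    [0,0,0,0,0]
  ]
}}

```text
time_s: 14.78
tcp_pos: [0.6101, 0.1043, 0.161]
eef_rot: [[-0.096, 0.995, 0.001], [0.995, 0.096, -0.001], [-0.001, 0.001, -1.0]]
contact_force: [1.5, -3.9, 6.3]
finger_gap: 0.0132
```

Call:
{"fn": "drive_tool", "kwargs": {
  "plan": [
    [0,0.4,0,0,0],
    [0,0,0,0,0],
    [0,0,0,0,0]
  ]
}}

```text
time_s: 15.03
tcp_pos: [0.61, 0.1047, 0.1609]
eef_rot: [[-0.096, 0.995, 0.001], [0.995, 0.096, -0.001], [-0.001, 0.001, -1.0]]
contact_force: [-0.1, -4.5, 5.4]
finger_gap: 0.0131
```

Call:
{"fn": "drive_tool", "kwargs": {
  "plan": [
    [0,0.4,0,0,0],
    [0,0,0,0,0],
    [0,0,0,0,0]
  ]
}}

```text
time_s: 15.28
tcp_pos: [0.61, 0.1051, 0.161]
eef_rot: [[-0.095, 0.995, 0.001], [0.995, 0.095, -0.001], [-0.001, 0.001, -1.0]]
contact_force: [0.2, -4.5, 5.6]
finger_gap: 0.0132
```

Call:
{"fn": "drive_tool", "kwargs": {
  "plan": [
    [0,0.4,0,0,0],
    [0,0,0,0,0],
    [0,0,0,0,0]
  ]
}}

```text
time_s: 15.53
tcp_pos: [0.6099, 0.1054, 0.1609]
eef_rot: [[-0.095, 0.995, 0.001], [0.995, 0.095, -0.001], [-0.001, 0.001, -1.0]]
contact_force: [0.1, -3.9, 5.9]
finger_gap: 0.0135
```

Call:
{"fn": "drive_tool", "kwargs": {
  "plan": [
    [0,0.4,0,0,0],
    [0,0,0,0,0],
    [0,0,0,0,0]
  ]
}}

```text
time_s: 15.78
tcp_pos: [0.6099, 0.1056, 0.161]
eef_rot: [[-0.095, 0.995, 0.001], [0.995, 0.095, -0.001], [-0.001, 0.001, -1.0]]
contact_force: [0.5, -5.1, 6.2]
finger_gap: 0.0136
```

Call:
{"fn": "drive_tool", "kwargs": {
  "plan": [
    [0,0.4,0,0,0],
    [0,0,0,0,0],
    [0,0,0,0,0]
  ]
}}

```text
time_s: 16.03
tcp_pos: [0.6099, 0.1057, 0.1609]
eef_rot: [[-0.095, 0.995, 0.001], [0.995, 0.095, -0.002], [-0.002, 0.001, -1.0]]
contact_force: [0.7, -6.3, 6.6]
finger_gap: 0.0128
```

```bash
python3 - <<'E'
from h import *
s=ctrl.observe(); print(s["tcp_pos"],s["contact_force"],s["wrist_torque"])
p=ctrl.snapshot("wrist"); np.savez("w4.npz",**{k:p[k] for k in("frame","z_map","mtx","rvec","tvec")})
cv2.imwrite("pics/w4.png",cv2.resize(p["frame"][100:260,220:440],None,fx=3.5,fy=3.5,interpolation=cv2.INTER_CUBIC))
E
```

```text
[0.60992076 0.10573604 0.16092154] [ 0.65674648 -6.32165627  6.62233618] [-1.23454475 -0.16191753 -0.02896243]
```

View pics/w4.png

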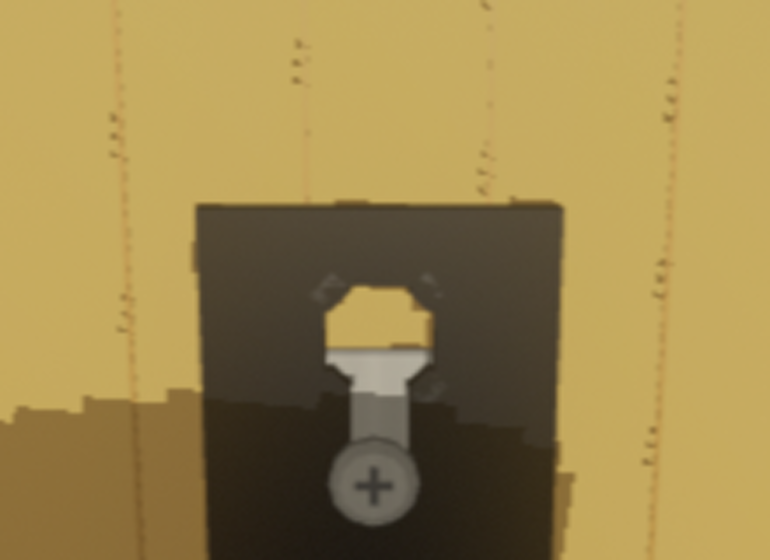

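Call:
{"fn": "drive_tool", "kwargs": {
  "plan": [
    [0,0.4,0,0,0],
    [0,0.4,0,0,0],
    [0,0,0,0,0],
    [0,0,0,0,0]
  ]
}}

```text
time_s: 16.42
tcp_pos: [0.6099, 0.106, 0.1609]
eef_rot: [[-0.095, 0.995, 0.001], [0.995, 0.095, -0.002], [-0.003, 0.001, -1.0]]
contact_force: [1.2, -11.4, 6.2]
finger_gap: 0.0133
```

Call:
{"fn": "drive_tool", "kwargs": {
  "plan": [
    [0,0.4,0,0,0],
    [0,0.4,0,0,0],
    [0,0,0,0,0],
    [0,0,0,0,0]
  ]
}}

```text
time_s: 16.75
tcp_pos: [0.6099, 0.1062, 0.1609]
eef_rot: [[-0.095, 0.996, 0.001], [0.996, 0.095, -0.003], [-0.003, 0.001, -1.0]]
contact_force: [1.6, -13.2, 5.5]
finger_gap: 0.0132
```

Call:
{"fn": "drive_tool", "kwargs": {
  "plan": [
    [0,-0.8,0,-0.2,0],
    [0,-0.7,0,-0.2,0],
    [0,0,0,0,0],
    [0,0,0,0,0]
  ]
}}

```text
time_s: 17.08
tcp_pos: [0.6099, 0.1058, 0.161]
eef_rot: [[-0.095, 0.995, 0.001], [0.995, 0.095, -0.002], [-0.002, 0.001, -1.0]]
contact_force: [1.7, -6.5, 3.2]
finger_gap: 0.0133
```

```bash
python3 - <<'E'
from h import *
s=ctrl.observe(); print(s["tcp_pos"],s["contact_force"])
x=np.array([-.0938,.9956]); b=np.array([.610,.0978])-.055*x
o=[]
for n in ("scene","top"):
    p=ctrl.snapshot(n); u,v=proj(p,[[*b,.1465]])[0]; print(n,u,v); u,v=int(u),int(v)
    o.append(cv2.resize(p["frame"][v-25:v+25,u-32:u+33],(390,300),interpolation=cv2.INTER_CUBIC))
cv2.imwrite("pics/b.png",np.hstack(o))
E
```

```text
[0.60986484 0.10582752 0.16097693] [ 1.68381035 -6.52463297  3.23811505]
scene 315.9475238207691 250.69504193209517
top 332.2517345868399 196.3611529075465
```

View pics/b.png

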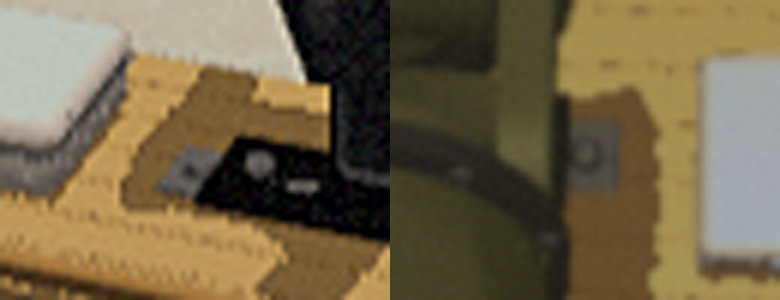

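Call:
{"fn": "drive_tool", "kwargs": {
  "plan": [
    [0,-0.5,0,-0.1,0],
    [0,-0.4,0,0,0],
    [0,0,0,0,0],
    [0,0,0,0,0]
  ]
}}

```text
time_s: 17.52
tcp_pos: [0.6098, 0.1056, 0.161]
eef_rot: [[-0.096, 0.995, 0.001], [0.995, 0.096, -0.001], [-0.001, 0.001, -1.0]]
contact_force: [3.3, -5.0, 1.0]
finger_gap: 0.013
```

Call:
{"fn": "drive_tool", "kwargs": {
  "plan": [
    [0.3,0,0,0,0],
    [0.6,0,0,0,0],
    [1,0,0,0,0],
    [1,0,0,0,0],
    [1,0,0,0,0],
    [1,0,0,0,0],
    [1,0,0,0,0],
    [1,0,0,0,0],
    [1,0,0,0,0],
    [1,0,0,0,0]
  ]
}}

```text
time_s: 18.35
tcp_pos: [0.6096, 0.1061, 0.161]
eef_rot: [[-0.096, 0.995, 0.0], [0.995, 0.096, 0.0], [0.0, 0.0, -1.0]]
contact_force: [0.1, -0.2, 0.6]
finger_gap: 0.0853
```

Call:
{"fn": "drive_tool", "kwargs": {
  "plan": [
    [1,0,0,-10,0],
    [1,0,0,-20,0],
    [1,0,0,-30,0],
    [1,0,0,-35,0],
    [1,0,0,-35,0],
    [1,0,0,-20,0],
    [1,-30,0,0,0],
    [1,-30,0,0,0],
    [1,-30,0,0,0],
    [1,0,0,0,0]
  ]
}}

```text
time_s: 19.18
tcp_pos: [0.6183, 0.0121, 0.3118]
eef_rot: [[-0.092, 0.996, 0.001], [0.996, 0.092, -0.001], [-0.001, 0.0, -1.0]]
contact_force: [-0.8, -0.4, 0.1]
finger_gap: 0.0856
```

```bash
python3 - <<'E'
from h import *
s=ctrl.observe(); print(s["time_s"],s["tcp_pos"],s["contact_force"])
x=np.array([-.0938,.9956]);y=np.array([.9956,.0938]); m=np.array([.610,.0978]); b=m-.055*x
o=[]
for n in ("scene","wrist"):
    p=ctrl.snapshot(n); W=world(p); u,v=proj(p,[[*b,.1465]])[0]; print(n,u,v); u,v=int(u),int(v)
    d=(W[...,:2]-b); r=np.hypot(d[...,0],d[...,1]); al=d@x; la=d@y
    print(n,"button z",np.nanmedian(W[...,2][r<.003]),"strip z",np.nanmedian(W[...,2][(al<-.0055)&(al>-.009)&(abs(la)<.01)]))
    k=(W[...,2]>.1445)&(W[...,2]<.149)&(abs(la)<.025)&(al>.0055)&(al<.14); a=al[k]; 
    if k.any(): print("plate y span rel screw mid",np.percentile(a,[.5,99.5])-.055, "z",np.median(W[...,2][k]))
    u0=max(32,min(u,607)); v0=max(25,min(v,454))
    o.append(cv2.resize(p["frame"][v0-25:v0+25,u0-32:u0+33],(390,300),interpolation=cv2.INTER_CUBIC))
cv2.imwrite("pics/b2.png",np.hstack(o))
E
```

```text
19.1833 [0.61833194 0.01210751 0.31175586] [-0.81119935 -0.40927852  0.14818722]
scene 315.9475238207691 250.69504193209517
scene button z 0.4868807154581951 strip z 0.14109319702253306
plate y span rel screw mid [-0.0476842  0.0653149] z 0.14549458943334032
wrist 327.86220942981663 177.69158307285423
wrist button z 0.14610308668243793 strip z 0.14279829632830776
plate y span rel screw mid [-0.04850492  0.06354541] z 0.14661119541653866
```

View pics/b2.png

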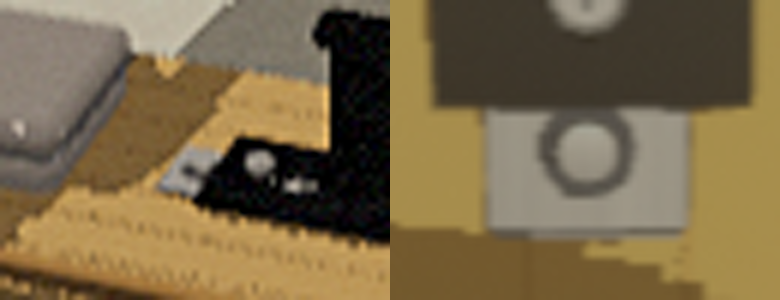

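```bash
python3 -c "
from cell import ctrl
print(ctrl.close_job())"
```

```text
the job is handed in; nothing more can be done
None
```

The hair-elastic holder is mounted on the upper deck and locked, and the job was handed in at about 19 s on the robot's clock.

I gripped the holder by its paddle and found the screw heads with the wrist camera. The plate went down over both heads in small steps until I felt the strip. I then slid it about 15 mm to +y under a light press, until it met a firm stop. The push against that stop peaked at about 13 N.

**Last checks:**
- **Button:** its top measured about 3.3 mm above the strip, so it is up behind the plate's trailing end.
- **Plate:** it lies flat. The trailing end measured about 48 mm to -y of the middle between the screws, within 1–2 mm of the 49.5 mm expected.
- **Gripper:** open, clear of everything, with about zero contact force.
- **Other things:** I touched nothing else knowingly, but I did not re-measure their positions.

**One reading that disagreed:** the scene camera gave a nonsense button height because its view was blocked, so the button check rests on the wrist camera's depth and picture. I also did not tug the holder to test the lock.

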